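# Weigh two wire reels and mount the copper one on the pay-off stand

### The job

The two reels of enamelled wire look alike, but one is solid copper and the other only copper-clad aluminium: set one on each pan of the balance, gently, let go and let the beam settle to see which is heavier. Then mount the heavier, copper reel on the spindle of the green pay-off stand, turning it by feel until the hub's drive pin enters a window of the flange and the reel sits fully down on the hub, without forcing it. Leave the lighter reel on its pan and everything let go, and do not push the tools round about out of place.

Things in the scene. Friction and masses are not known exactly. Their poses are not given: they have to be found in the camera images.
- reel_a: black wire reel full of copper-coloured enamelled wire, upright on its flange: flanges 62 mm across and 8 mm thick, height 44 mm, winding 57 mm across, bore 19 mm right through. Each flange has 5 equal windows, 72 degrees apart, 9 mm wide along the circle, from 15 to 26 mm off the axis. Origin: centre of the underside; z up; x points at the middle of a window. Grip across the upper flange.
- reel_b: second reel, in shape and look the same as reel_a. Either may be the copper one: that weighs 0.32 to 0.38 kg, the clad one 0.15 to 0.19 kg.
- balance: blue equal-arm two-pan balance, base 88 x 300 mm, fixed. Origin: centre of its underside; +y runs along the beam to the left pan, -x faces the robot. Arms 125 mm, beam axis 62 mm up. In the middle, 30 mm to the robot's side of the beam, a white dial 58 mm wide and 128 mm high; a red needle stands upright before it when level and leans to the side of the pan that is down.
- beam (a joint): tilt of the balance's beam, rad: 0 level, positive with the left pan (+y of the balance) down, negative with the right pan down; stops at +-0.09. Damped; a weak spring levels it when empty; one reel, or the difference between the two, takes it to a stop in about a second.
- pan_left: left pan, a flat steel disc of 100 mm diameter without a rim, that stays level as the beam tilts. Origin: its pivot on the beam, 25 mm below the pan's upper face.
- pan_right: right pan, the same.
- pan_left_top (a point): centre of the left pan's upper face, 87 mm above the bench with the beam level, up to 11 mm higher or lower as it tilts.
- pan_right_top (a point): centre of the right pan's upper face, likewise.
- payoff: green wire pay-off stand, fixed, round base of 116 mm; origin: centre of its underside. A 80 mm high wire guide stands 98 mm from the axis along +x. On top a hub 54 mm across, held by a brake (slips at 0.15 N m), with a spindle 16 mm thick, 47 mm high, its top 13 mm tapered, and a round-topped drive pin, 6 mm thick, 7 mm high, 20 mm off the axis.
- seat (a point): centre of the hub's upper face, on the spindle's axis, 46 mm above the bench: where a mounted reel's underside rests. The hub, and with it the pin, may stand at any angle, which is not measured. While the pin is not in a window, the reel stands 7 mm too high.
- cutters: loose red-handled cutters, 123 mm long, lying on the bench; bystander. Origin: its centre, underneath.
- tape_roll: loose roll of masking tape, 90 mm across, 25 mm high; bystander. Origin: centre of its underside.
- marker: loose black and white marker pen, 135 mm long; bystander. Origin: its centre, underneath.
- battery: loose black 9 V block battery, 26 x 48 x 18 mm; bystander. Origin: centre of its underside.
- green_driver: loose green-handled screwdriver, 160 mm long; bystander. Origin: its centre, underneath.

How it is judged:
On the way:
1. the two reels stand on opposite pans, let go, and the beam has come to rest tipped to the heavier side (((contact force between reel_a and pan_left above 0.8 N and contact force between reel_b and pan_right above 0.8 N) or (contact force between reel_a and pan_right above 0.8 N and contact force between reel_b and pan_left above 0.8 N)) and (value of joint beam above 0.04 rad or value of joint beam below -0.04 rad) and velocity of joint beam between -0.03 and 0.03 rad/s and contact force between the fingers and reel_a below 0.05 N and contact force between the fingers and reel_b below 0.05 N and contact force between the arm and balance below 0.05 N), for 0.4 s.
At the end, for the whole second after the job is handed in: The heavier reel stands upright on the spindle, its underside within 2 mm of the hub's face, bearing on the hub with its weight (over 2.4 N, only the copper reel has it), at rest; the lighter reel stands upright at rest on a pan; neither is held (((z of reel_a in the frame of seat between -0.002 and 0.002 m and horizontal distance between reel_a and seat below 0.0025 m and angle between reel_a's own z axis and vertical below 0.04 rad and contact force between reel_a and payoff above 2.4 N and linear speed of reel_a below 0.01 m/s and contact force between the fingers and reel_a below 0.05 N and (contact force between reel_b and pan_left above 0.8 N or contact force between reel_b and pan_right above 0.8 N) and angle between reel_b's own z axis and vertical below 0.15 rad and linear speed of reel_b below 0.02 m/s) or (z of reel_b in the frame of seat between -0.002 and 0.002 m and horizontal distance between reel_b and seat below 0.0025 m and angle between reel_b's own z axis and vertical below 0.04 rad and contact force between reel_b and payoff above 2.4 N and linear speed of reel_b below 0.01 m/s and contact force between the fingers and reel_b below 0.05 N and (contact force between reel_a and pan_left above 0.8 N or contact force between reel_a and pan_right above 0.8 N) and angle between reel_a's own z axis and vertical below 0.15 rad and linear speed of reel_a below 0.02 m/s))); the robot touches nothing.
It fails at once if a reel is forced against the pay-off stand with more than 25 N (contact force between any of reel_a, reel_b and payoff above 25 N).
It fails at once if a reel is dropped or pressed on a pan with more than 20 N (contact force between any of reel_a, reel_b and pan_left above 20 N or contact force between any of reel_a, reel_b and pan_right above 20 N).
It fails at once if a loose thing nearby (cutters, tape roll, marker, battery, green screwdriver) is pushed more than 20 mm (distance of any of cutters, tape_roll, marker, battery, green_driver from where it was at the start of the episode above 0.02 m).
It also fails if it takes over 67 s, if anything falls off the work surface, if the arm or the gripper's body presses on something with over 40 N, if the wrist force passes 120 N, or if a joint passes its speed limit or range.

### The arm

A 6-joint arm with a two-finger parallel gripper is mounted at the origin on a cart in front of the work surface, level with it; the furniture and walls round the work are solid. World frame = base frame: x ahead of the robot, y to its left, z up, the work surface at z = 0. Lengths are in m, angles in rad, forces in N, time in s.
With the tool pointing down it reaches from about 0.375 to 0.9 m from the base axis. Payload 3.1 kg.
Tool frame: the origin (TCP) lies on the mounting face of the last link; the fingertips stand ahead of it and the grasp point (between the pads) lies 164 mm ahead of it (r.finger_overhang is the z of the fingertips in the tool frame, in m); z points along the fingers, y is the line along which they close (so a half turn about z gives the same grasp; the last joint's range is limited). The gripper opens to 87 mm and grips with 3 to 60 N. Pads are 19 mm wide; open, the fingers measure 117 mm over their backs; the gripper's body (75 mm by 190 mm) begins 51 mm behind the grasp point.
Start: joints at [0.995, 0.527, 1.433, -0, 1.181, -0.178], TCP at [0.242, 0.576, 0.405] pointing down, gripper open.
Joint ranges: [-3.08, 3.08], [-0.75, 2.2], [0.22, 2.44], [-1.43, 4.57], [0, 2.65], [-2.85, 2.85]. Speed limits (rad/s): [2.79, 2.79, 3.14, 3.14, 3.14, 3.14].

### API

Orientations are given as a rotation vector (axis times angle).
In Python, from workcell import r gives the robot as it stands. Calls block until the motion is done:
- r.reach(position, orientation): joint-space move of the TCP to a pose.
- r.move_l(position, speed=0.15, orientation=None, contact_N=None): straight line of the TCP; orientation=None keeps the orientation; speed is the mean speed in m/s. With contact_N (N) it stops when the force on the tool has changed by that much, and returns True; else False.
- r.move_j(angles): joint-space move.
- r.move_gripper(opening): finger opening in m; the grip force is fixed at half the most; returns when the fingers have stopped.
- r.pause(seconds).
- r.solve_ik(position, orientation): joint angles nearest the present ones, or None.
- r.camera(name): name is "scene" or "top"; returns a dict with "frame" (420x560x3 uint8, blue, green, red), "K" (3x3 intrinsics, pixels), "dist_coeffs" ([k1, k2, p1, p2, k3] as OpenCV has them; the pictures are not rectified), "R" (3x3) and "t" (3): a world point X has camera coordinates R X + t. Camera axes: x right, y down, z forward; pixel columns grow to the right and rows downward; lengths in m; the calibration is good to about 2 mm. A picture is of the moment at which its call begins. There is no depth.
A pose or a line that the arm cannot do raises r.Unreachable and nothing moves.
- r.close_job(): hands the job in; it is judged then, once.
Trained networks look in a picture, given as the dict that the camera call returned (one of the last four; its "shot" number tells which), for a name from the list of things; names that differ only in an ending like _2 or _b are one class to them, and where a whole thing is asked for, a point or a joint stands for the part that bears it (a point fixed in the world has none). Each returns a list of dicts, best first, with "conf" (0 to 1); they miss things now and then, are a little off and sometimes report something else, mostly with a low value. They report only what shows in the picture. A call takes as long as a camera call.
- r.recognise(thing, picture): "centre" ([column, row] as shares, 0 to 1, of the picture: columns of its width, rows of its height, amid what is visible of it).
- r.pinpoint(thing, picture): "centre" ([column, row] as shares, 0 to 1, of the picture: columns of its width, rows of its height: a listed point, or the origin of a listed thing).
Readings, each from a call of its own:
- r.read_t(): time.
- r.read_qpos(): joint angles.
- r.read_dq(): joint speeds.
- r.read_joint_torque(): joint torques, N m.
- r.read_position(): TCP position.
- r.read_ee_rot(): TCP orientation.
- r.read_contact_force(): force on the tool from outside, world axes, zero at the start.
- r.read_torque(): the same for the moment, N m.
- r.read_grip_width(): finger opening in m.
- r.read_grip_force(): force on a finger pad.
Only numpy, scipy, OpenCV 4.12 (cv2) and the standard library are available. Lean on these libraries where they do the work, as an engineer would, in place of code of your own. Each camera call takes 0.05 s, during which the arm holds its last target. There are 200 camera calls.

## Working session

There is one attempt and no reset: what is moved stays moved. The work goes in short steps, each a Python script; the robot and the scene stay as the last script left them, time stands still between calls to the robot, and variables do not carry over. Pictures are saved under pics/ and viewed, at most 10 in all, crops included, and the job is handed in when it is done.

```bash
mkdir -p pics; ls; cat > h.py <<'E'
import numpy as np, cv2
from workcell import r
def ray(p,px):
    u=cv2.undistortPoints(np.array([[px]],float),np.array(p["K"]),np.array(p["dist_coeffs"]))[0,0]
    R=np.array(p["R"]);t=np.array(p["t"]);return -R.T@t, R.T@np.array([u[0],u[1],1.])
def at_z(p,px,z):
    o,d=ray(p,px);return o+d*(z-o[2])/d[2]
def tri(rays):
    A=np.zeros((3,3));b=np.zeros(3)
    for o,d in rays:
        d=d/np.linalg.norm(d);M=np.eye(3)-np.outer(d,d);A+=M;b+=M@o
    return np.linalg.solve(A,b)
def proj(p,X):
    return cv2.projectPoints(np.array(X,float).reshape(-1,1,3),cv2.Rodrigues(np.array(p["R"]))[0],np.array(p["t"]),np.array(p["K"]),np.array(p["dist_coeffs"]))[0][:,0]
E
python3 - <<'E'
from h import *
P={n:r.camera(n) for n in("scene","top")}
for n,p in P.items():
    cv2.imwrite(f"pics/{n}0.png",p["frame"])
    print(n,"cam",np.round(ray(p,[280,210])[0],3))
    for th,z in (("reel_a",0),("balance",0),("payoff",0),("seat",.046),("pan_left_top",.087),("pan_right_top",.087),("tape_roll",0),("cutters",0),("marker",0),("battery",0),("green_driver",0)):
        for d in r.pinpoint(th,p)[:3]:
            px=np.array(d["centre"])*[560,420]
            print(n,th,round(d["conf"],2),px.round(1),at_z(p,px,z).round(4))
print(r.read_t(),r.finger_overhang,r.read_ee_rot())
E
```

```text
pics
scene cam [-0.639 -0.485  0.881]
scene reel_a 0.88 [283.9 255.5] [0.4706 0.0123 0.    ]
scene reel_a 0.67 [300.1 195.5] [0.8059 0.1014 0.    ]
scene reel_a 0.57 [358.8 285.1] [ 0.4284 -0.2199  0.    ]
scene balance 0.93 [340.4 229.6] [ 0.6605 -0.0905  0.    ]
scene payoff 0.64 [192.6 229.7] [0.4805 0.3214 0.    ]
scene payoff 0.38 [375.  207.2] [ 0.8311 -0.1505  0.    ]
scene seat 0.64 [192.1 219.2] [0.4705 0.3117 0.046 ]
scene pan_left_top 0.67 [297.1 196.3] [0.655 0.05  0.087]
scene marker 0.56 [397.2 258.7] [ 0.5824 -0.2841  0.    ]
scene battery 0.66 [244.  233.2] [0.5266 0.1683 0.    ]
scene green_driver 0.64 [139.9 230.7] [0.41   0.4681 0.    ]
top cam [0.293 0.096 1.196]
top reel_a 0.78 [312.5 239.8] [0.4541 0.0074 0.    ]
top reel_a 0.74 [396.7 250.4] [ 0.426  -0.2231  0.    ]
top reel_a 0.25 [417.3 195.1] [ 0.582  -0.2887  0.    ]
top balance 0.84 [343.3 168.6] [ 0.6581 -0.082   0.    ]
top payoff 0.6 [200.9 231.4] [0.4757 0.3148 0.    ]
top seat 0.59 [200. 231.] [0.4698 0.309  0.046 ]
top pan_left_top 0.7 [298.7 158.6] [0.6584 0.0482 0.087 ]
top pan_right_top 0.62 [394.8 156.3] [ 0.6665 -0.2069  0.087 ]
top tape_roll 0.51 [254.3 259.3] [0.3999 0.1662 0.    ]
top tape_roll 0.29 [419.  193.8] [ 0.5858 -0.2937  0.    ]
top cutters 0.79 [212.7 270.6] [0.3685 0.2785 0.    ]
top battery 0.68 [256.7 213.6] [0.5266 0.1616 0.    ]
top green_driver 0.56 [144.5 254.4] [0.4111 0.4674 0.    ]
1.2 0.1822 [-6.20685450e-01 -3.07964381e+00  1.01969428e-04]
```

View pics/top0.png

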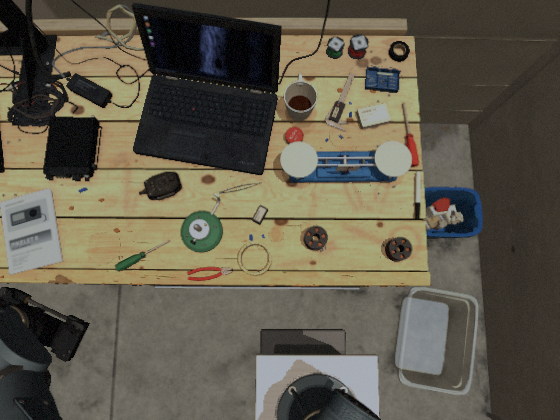

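View pics/scene0.png

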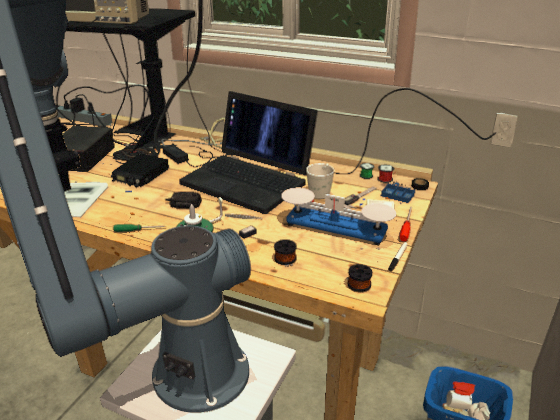

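The top view shows the reels at about (315,238) and (398,249), the pans at (299,159) and (393,159), and the pay-off stand at (202,231) with its guide towards (217,203). I'll refine these positions with silhouette fits.

```bash
cat > fit.py <<'E'
from h import *
from scipy.optimize import minimize
S=4
def disc(c,z,R,n=48):
    a=np.linspace(0,2*np.pi,n);return np.c_[c[0]+R*np.cos(a),c[1]+R*np.sin(a),np.full(n,z)]
def edge_fit(views,x0,rings):
    """maximise outward brightness contrast across the silhouette of rings [(z,R)]; views: list of (p,sign)"""
    def cost(c,ret=False):
        tot=0
        for p,s in views:
            g=cv2.GaussianBlur(cv2.cvtColor(p["frame"],cv2.COLOR_BGR2GRAY).astype(np.float32),(0,0),.7)
            def hull(dr): return cv2.convexHull(np.vstack([proj(p,disc(c,z,R+dr)) for z,R in rings]).astype(np.float32))[:,0]
            def samp(dr):
                h=hull(dr); h=np.vstack([h,h[:1]]); L=np.r_[0,np.cumsum(np.linalg.norm(np.diff(h,axis=0),axis=1))]
                q=np.linspace(0,L[-1],80); m=np.c_[np.interp(q,L,h[:,0]),np.interp(q,L,h[:,1])].astype(np.float32)
                return cv2.remap(g,m[:,0],m[:,1],cv2.INTER_LINEAR).mean()
            tot-=s*(samp(.003)-samp(-.003))
        return tot
    gr=[(cost((x0[0]+a,x0[1]+b)),x0[0]+a,x0[1]+b) for a in np.arange(-.016,.017,.004) for b in np.arange(-.016,.017,.004)]
    x=min(gr)[1:]
    q=minimize(cost,x,method="Nelder-Mead",options=dict(initial_simplex=[x,(x[0]+.003,x[1]),(x[0],x[1]+.003)],xatol=1e-4))
    return q.x,q.fun
E
python3 - <<'E'
from fit import *
t=r.camera("top");s=r.camera("scene")
reel=[(0,.031),(.044,.031)]
for n,x0,rg,sg in (("r1",(.455,.008),reel,1),("r2",(.426,-.222),reel,1),("panL",(.658,.048),[(.087,.05)],-1),("panR",(.6665,-.207),[(.087,.05)],-1),("spindle",(.47,.31),[(.046,.008),(.080,.008),(.093,.004)],-1),("hub",(.47,.31),[(.046,.027)],-1)):
    for v in ([t],[s],[t,s]):
        x,f=edge_fit([(p,sg) for p in v],x0,rg); print(n,len(v),x.round(4),round(f,1))
im=cv2.resize(t["frame"][195:285,170:300],None,fx=6,fy=6,interpolation=cv2.INTER_CUBIC)
im2=cv2.resize(s["frame"][190:245,150:245],None,fx=8.2,fy=8.2,interpolation=cv2.INTER_CUBIC)
cv2.imwrite("pics/pay.png",cv2.resize(np.vstack([im[:,:779],im2[:,:779]]),None,fx=.6,fy=.6))
E
```

```text
r1 1 [0.4562 0.0027] -66.8
r1 1 [0.4598 0.0045] -97.1
r1 2 [0.457  0.0034] -156.2
r2 1 [ 0.4274 -0.22  ] -72.4
r2 1 [ 0.4313 -0.2185] -101.1
r2 2 [ 0.4287 -0.2194] -163.6
panL 1 [0.6574 0.0484] -57.2
panL 1 [0.6627 0.0522] -59.1
panL 2 [0.6581 0.0495] -100.9
panR 1 [ 0.6612 -0.2014] -54.4
panR 1 [ 0.6667 -0.1982] -21.5
panR 2 [ 0.6617 -0.2011] -71.2
spindle 1 [0.4637 0.3238] -40.3
spindle 1 [0.4533 0.3181] -51.5
spindle 2 [0.4584 0.3207] -78.9
hub 1 [0.4761 0.3124] -64.5
hub 1 [0.4777 0.3145] -32.6
hub 2 [0.4763 0.3129] -95.8
```

View pics/pay.png

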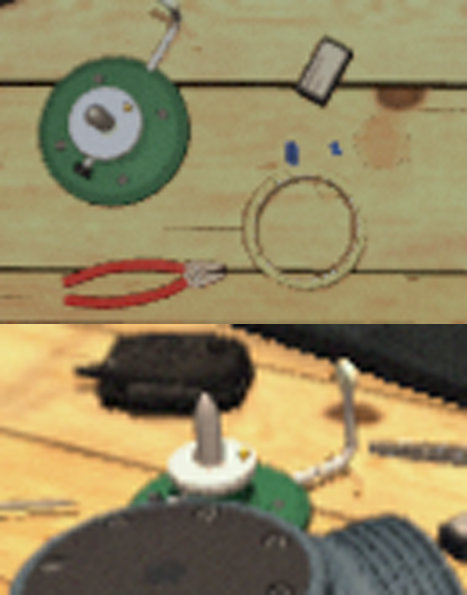

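The stand crop shows a white hub with a grey spindle and a gold pin. In the top image the pin is at about (205.6,224.2), pointing towards +x/-y from the axis. Next I pick up the first reel, squeezing it in two directions to centre it. That also checks the camera bias.

```bash
cat >> h.py <<'E'
from scipy.spatial.transform import Rotation as Ro
G=.164
def ori(yaw): return (Ro.from_euler('z',yaw)*Ro.from_euler('x',np.pi)).as_rotvec()
def P(xy,z): return [float(xy[0]),float(xy[1]),float(z)+G]
def F(): return np.array(r.read_contact_force())
def pick(xy,zb,yaw,lift=.25,up=.16):
    """double squeeze (yaw+90deg, then yaw), lift; zb=underside height"""
    zg=zb+.039
    r.reach(P(xy,zg+.07),ori(yaw+np.pi/2)); r.move_l(P(xy,zg),.15)
    r.move_gripper(.05); r.move_gripper(.08)
    r.move_l(P(xy,zg+.03),.2); r.reach(P(xy,zg+.03),ori(yaw)); r.move_l(P(xy,zg),.15)
    f0=F(); r.move_gripper(.05); w=r.read_grip_width()
    r.move_l(P(xy,zg+.02),.05); r.move_l(P(xy,zg+up),.2); r.pause(.2); f1=F()
    print("grip",round(w,4),"dF",(f1-f0).round(2),"t",r.read_t())
E
python3 - <<'E'
from h import *
r.move_gripper(.085)
for xy in ((.457,.0034),(.428,-.2195),(.658,.049),(.661,-.2012),(.4763,.3128)):
    for y in (0,np.pi/2,np.pi):
        q=r.solve_ik(P(xy,.25),ori(y)); print(xy,round(y,2),None if q is None else np.round(q,2))
p=r.camera("top")
print(at_z(p,[205.6,224.2],.053),at_z(p,[194.4,225.8],.093),r.read_t())
E
```

```text
(0.457, 0.0034) 0 [-0.24  0.29  1.83 -0.    1.03  1.33]
(0.457, 0.0034) 1.57 [-0.24  0.29  1.83 -0.    1.03 -0.24]
(0.457, 0.0034) 3.14 [-0.24  0.29  1.83  0.    1.03 -1.81]
(0.428, -0.2195) 0 [-0.71  0.32  1.77 -0.    1.05  0.86]
(0.428, -0.2195) 1.57 [-0.71  0.32  1.77  0.    1.05 -0.71]
(0.428, -0.2195) 3.14 [-0.71  0.32  1.77  0.    1.05 -2.28]
(0.658, 0.049) 0 [-0.09  0.57  1.33 -0.    1.25  1.48]
(0.658, 0.049) 1.57 [-0.09  0.57  1.33 -0.    1.25 -0.09]
(0.658, 0.049) 3.14 [-0.09  0.57  1.33  0.    1.25 -1.67]
(0.661, -0.2012) 0 [-0.46  0.61  1.24 -0.    1.29  1.11]
(0.661, -0.2012) 1.57 [-0.46  0.61  1.24  0.    1.29 -0.46]
(0.661, -0.2012) 3.14 [-0.46  0.61  1.24  0.    1.29 -2.03]
(0.4763, 0.3128) 0 [ 0.39  0.44  1.56 -0.    1.14  1.96]
(0.4763, 0.3128) 1.57 [ 0.39  0.44  1.56 -0.    1.14  0.39]
(0.4763, 0.3128) 3.14 [ 0.39  0.44  1.56  0.    1.14 -1.19]
[0.48695722 0.29351974 0.053     ] [0.47585794 0.31511286 0.093     ] 1.65
```

```bash
cat >> h.py <<'E'
def place(xy,yaw,zpan):
    """zpan: lowest pan height; stops on 2.5 N"""
    r.reach(P(xy,zpan+.045+.039),ori(yaw)); r.move_l(P(xy,.100+.006+.039),.15); r.pause(.15)
    h=r.move_l(P(xy,zpan-.004+.039),.03,contact_N=2.5)
    z=r.read_position()[2]-G-.039; print("placed",h,"underside",round(z,4))
    r.move_gripper(.085); r.move_l(P(xy,z+.039+.08),.2); print("t",r.read_t())
E
python3 - <<'E'
from h import *
Y=np.pi/2
pick((.457,.0034),0,Y)
place((.6585,.0495),Y,.076)
E
```

```text
grip 0.0605 dF [-0.2  -0.73 -2.94] t 9.875
placed True underside 0.0763
t 13.3333
```

```bash
python3 - <<'E'
from fit import *
Y=np.pi/2
pick((.428,-.2195),0,Y)
place((.661,-.2012),Y,.076)
r.move_l(P((.60,-.2),.30),.3)
r.pause(.8)
t=r.camera("top");s=r.camera("scene")
def big(p,a,b,c,d): return cv2.resize(p["frame"][a:b,c:d],(780,290),interpolation=cv2.INTER_CUBIC)
cv2.imwrite("pics/w.png",np.vstack([big(t,130,195,265,440),big(s,165,245,270,410)]))
for n,x0,z in (("L",(.6585,.0495),.076),("R",(.661,-.2012),.098)):
    for v in ([t],[s]):
        print(n,edge_fit([(p,1) for p in v],x0,[(z,.031),(z+.044,.031)]))
print(r.read_t())
E
```

```text
grip 0.0605 dF [-0.38 -0.64 -3.94] t 21.2167
placed True underside 0.0949
t 24.375
L (array([0.66574924, 0.04658148]), np.float64(-96.38255310058594))
L (array([0.67156958, 0.05468127]), np.float64(-23.62616729736328))
R (array([ 0.65289066, -0.19592535]), np.float64(-76.49227905273438))
R (array([ 0.62832114, -0.20715127]), np.float64(-81.12007141113281))
25.775
```

View pics/w.png

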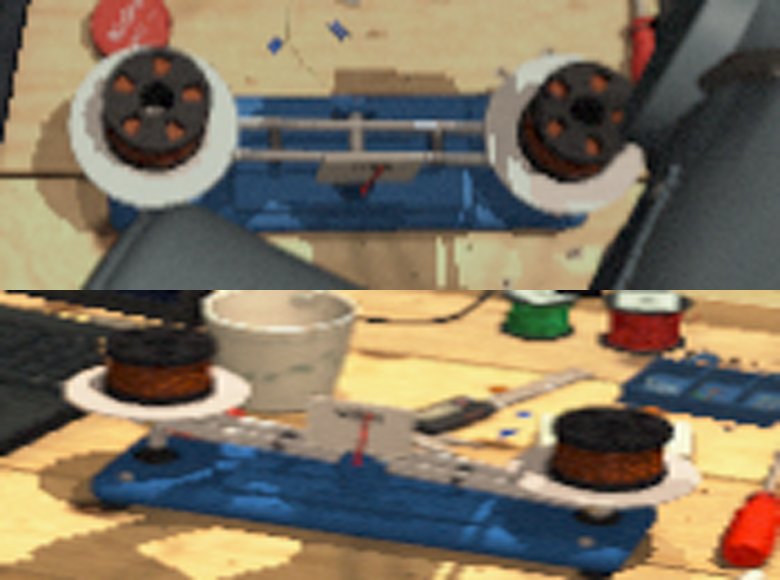

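The needle leans right and the right pan is down, so the second reel is the copper one. It also felt heavier at the wrist, 3.9 N against 2.9 N. Now I refine its position and window phase, then pick it up.

```bash
python3 - <<'E'
from fit import *
Y=np.pi/2
t=r.camera("top");s=r.camera("scene")
for z0,x0 in ((.076,(.661,-.2012)),(.098,(.6585,.0495))):
    R=[(z0,.031),(z0+.044,.031)]
    for v in ([t],[s],[t,s]): print(edge_fit([(p,1) for p in v],x0,R))
c,_=edge_fit([(t,1)],(.661,-.2012),[(.076,.031),(.120,.031)])
a=np.radians(np.arange(0,360,3)); acc=0
for rr in (.017,.020,.023):
    X=np.c_[c[0]+rr*np.cos(a),c[1]+rr*np.sin(a),np.full(len(a),.119)]
    m=proj(t,X).astype(np.float32); v=cv2.remap(t["frame"][...,2].astype(np.float32),m[:,0],m[:,1],cv2.INTER_LINEAR)[:,0]
    acc=acc+np.sum((v-v.mean())*np.exp(-5j*a))
print("window phase deg mod72",-np.degrees(np.angle(acc))/5%72,abs(acc))
np.save("c.npy",c)
E
```

```text
(array([ 0.66021772, -0.20155971]), np.float64(-79.5561752319336))
(array([ 0.66487989, -0.19957314]), np.float64(-91.86097717285156))
(array([ 0.66072484, -0.2009878 ]), np.float64(-161.37754821777344))
(array([0.65820511, 0.04781677]), np.float64(-97.29376220703125))
(array([0.66376157, 0.0510868 ]), np.float64(-59.09191131591797))
(array([0.65874885, 0.04808   ]), np.float64(-147.14608764648438))
window phase deg mod72 46.138997446166805 3328.5839291107077
```

```bash
python3 - <<'E'
from fit import *
t=r.camera("top")
def warp(c,z,h=.04,N=390):
    g=np.linspace(h,-h,N); X,Yy=np.meshgrid(g,g,indexing="ij")  # row: x down from +h ; col: y from +h to -h
    m=proj(t,np.c_[(c[0]+X).ravel(),(c[1]+Yy).ravel(),np.full(X.size,z)]).astype(np.float32)
    return cv2.remap(t["frame"],m[:,0].reshape(N,N),m[:,1].reshape(N,N),cv2.INTER_CUBIC)
c=np.load("c.npy")
A=warp(c,.120); B=warp((.4762,.3133),.050)
def polar(c,z,rs,f):
    a=np.radians(np.arange(0,360,4)); o=0
    for rr in rs:
        m=proj(t,np.c_[c[0]+rr*np.cos(a),c[1]+rr*np.sin(a),np.full(len(a),z)]).astype(np.float32)
        o=o+f(cv2.remap(t["frame"].astype(np.float32),m[:,0],m[:,1],cv2.INTER_LINEAR).reshape(len(a),3))
    return a,o
f=lambda v:v[:,2]-v[:,0]
a,v=polar(c,.120,(.017,.02,.023),f); print(-np.degrees(np.angle(np.sum((v-v.mean())*np.exp(-5j*a))))/5%72); print(v[::2].astype(int))
a,v=polar((.4762,.3133),.052,(.018,.02,.022),f); print(v.astype(int))
cv2.imwrite("pics/warp.png",np.hstack([A,B]))
E
```

```text
46.56516908206126
[ 23  24  27  21  23 113 205 173  58  17  14  14  15  40 138 171 114  32
  24  19  14  19  88 214 146  37  13  18  16   9  11  42  93  93  46  21
  19  21  23  26  84 177 218 162  64]
[-39 -40 -41 -42 -41 -41 -41 -41 -40 -39 -39 -37 -34 -34 -34 -35 -37 -38
 -36 -35 -34 -35 -36 -36 -35 -34 -35 -36 -39 -40 -41 -42 -42 -41 -41 -40
 -41 -42 -42 -42 -42 -42 -43 -43 -42 -40 -39 -40 -41 -43 -43 -42 -41 -41
 -42 -42 -41 -40 -39 -39 -39 -40 -41 -42 -42 -41 -40 -40 -40 -40 -39 -33
 -16  68 150 154 131  57  -8 -40 -42 -40 -40 -40 -40 -40 -39 -40 -40 -40]
```

View pics/warp.png

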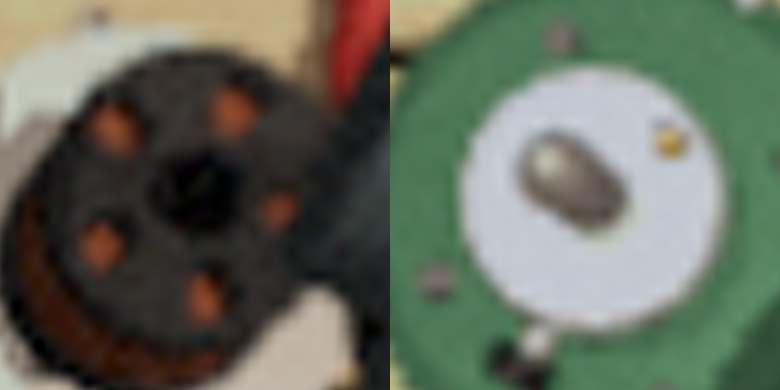

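The warped view puts the copper reel's windows at 46.5° mod 72° and the pin at -61°. So I turn the reel by about -35.5°.

```bash
cat > mount.py <<'E'
from h import *
H=np.array([.4764,.3130]); Y=np.pi/2-np.radians(35.5)
def zb(): return r.read_position()[2]-G-.039
E
python3 - <<'E'
from mount import *
pick((.6605,-.2012),.076,np.pi/2)
r.reach(P(H,.11+.039),ori(Y)); r.pause(.3); f0=F(); np.save("f0.npy",f0)
h=r.move_l(P(H,.0455+.039),.04,contact_N=4); print(h,"zb",round(zb(),4),"dF",(F()-f0).round(2),"M",np.round(r.read_torque(),2),np.round(r.read_position(),4),r.read_t())
E
```

```text
grip 0.0606 dF [ 0.59 -0.33 -4.28] t 33.2833
True zb 0.0471 dF [-0.41 -0.42  9.31] M [-0.13  0.05 -0.03] [0.4764 0.313  0.2501] 37.0583
```

The reel is down at 47 mm. If the pin had not entered it would stop at about 53 mm, so it's in. I release and check.

```bash
python3 - <<'E'
from fit import *
from mount import H,Y
r.move_gripper(.085); r.move_l(P(H,.20),.15); r.reach(P((.5,-.08),.30),ori(np.pi/2))
t=r.camera("top");s=r.camera("scene")
for z in (.046,.053):
    for v in ([t],[s]): print(z,edge_fit([(p,1) for p in v],H,[(z,.031),(z+.044,.031)]))
def big(p,a,b,c,d): return cv2.resize(p["frame"][a:b,c:d],(390,390),interpolation=cv2.INTER_CUBIC)
cv2.imwrite("pics/m.png",np.hstack([big(t,195,265,165,235),big(s,180,250,155,225)]))
cv2.imwrite("pics/m2.png",s["frame"])
print(r.read_t(),F())
E
```

```text
0.046 (array([0.47750258, 0.31289072]), np.float64(-40.041839599609375))
0.046 (array([0.4824828 , 0.31636856]), np.float64(-54.616180419921875))
0.053 (array([0.47644549, 0.31172719]), np.float64(-41.04621505737305))
0.053 (array([0.47314393, 0.30990889]), np.float64(-53.76485824584961))
40.3083 [-0.76617279  0.59049526  0.14057378]
```

View pics/m.png

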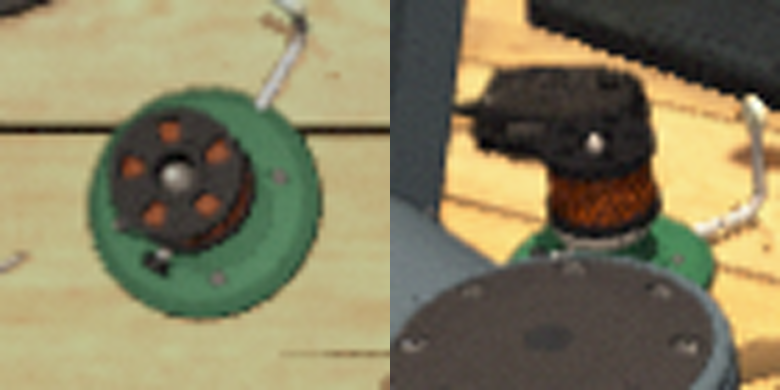

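View pics/m2.png

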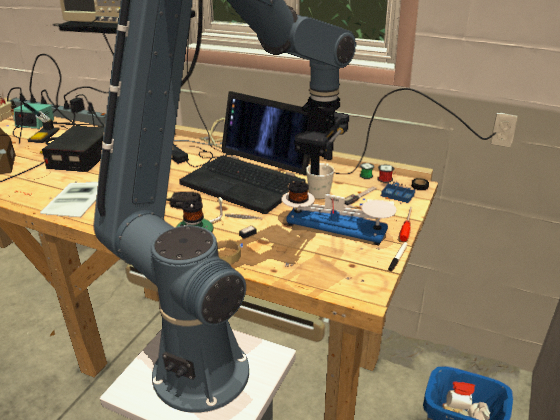

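The stand view shows the reel's windows at about 12° mod 72°, which matches the pin at 11°. The two cameras also agree on the seated height of 46 mm. The lighter reel stands on the left pan, so I hand in.

```bash
python3 -c "
from h import *
r.pause(.5); print(r.close_job(), r.read_t())"
```

```text
the job is handed in; nothing more can be done
the job is handed in; nothing more can be done
```

The copper reel (the second one, which tipped the right pan down) is mounted and looks fully seated on the pay-off spindle, the lighter reel stands on the left pan, and the job was handed in at about 41 s with no verdict shown.

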